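Flashlight pack from the first-aid box into its charger

ROBOT

A 6-joint arm with a two-finger parallel gripper is mounted at the origin on the work surface. World frame = base frame: x ahead of the robot, y to its left, z up, the work surface at z = 0. Lengths are in m, angles in rad, forces in N, time in s.
With the tool pointing down it reaches from about 0.4 to 0.825 m from the base axis. Payload 7 kg.
Tool frame: the origin (TCP) lies on the centre line of the jaws, within the pads' length; the fingertips stand 17 mm ahead of it and the grasp point (between the pads) lies 2 mm behind it; z points along the fingers, y is the line along which they close (so a half turn about z gives the same grasp; the last joint's range is limited). The gripper opens to 85 mm and grips with 20 to 120 N. Pads are 22 mm wide; open, the fingers measure 114 mm over their backs; the gripper's body (76 mm by 85 mm) begins 54 mm behind the grasp point. The pads swing forward as they close: fully open they stand 13 mm farther back than shut.
Start: joints at [-0.822, 0.359, 0.012, 0, -1.224, -0.288], TCP at [0.3, -0.605, 0.248] pointing down, gripper open.
Joint ranges: [-3.07, 3.07], [-1.43, 2.12], [-1.02, 1.25], [-3.03, 1.67], [-3.05, -0], [-3.03, 3.03]. Speed limits (rad/s): [2.39, 2.39, 3.01, 3.14, 3.14, 3.14].

INTERFACE

Orientations are given as [roll, pitch, yaw] about the fixed x, y, z axes, in that order (R = Rz(yaw) Ry(pitch) Rx(roll)).
In Python, from plant import arm, snapshot gives the robot as it stands.
- The arm moves only by the tool play_rows, never from a script. Its arguments are lists of equal length, an entry for each row: "claw": the opening, from -1 (shut) to 1 (fully open); "offset": the shift along the tool's x, y, z normalised to -1 to 1, where 1 is 800 mm, a list of three; "roll": the turn about the tool's z normalised to -1 to 1, where 1 is pi/2 rad. In form: {"claw": [claw, ...], "offset": [[x, y, z], ...], "roll": [roll, ...]}. A call has 1 to 5 rows; each row is the pose to reach, as a shift and turn from the pose commanded when the call began, along the tool's axes at that moment; what a row does not reach only later rows make up. A row lasts 1/10 s, in which the tool goes at most 50 mm and 8.59 degrees, less where a joint would pass 70% of its speed; a pose out of reach is approached as far as the arm can. A call with a number of a shift or a turn outside -1 to 1 is refused whole. A call with a gripper value outside its range is refused whole. The fingers move at their own pace and stop on an object; "newtons" is the grip in N (left out, the last holds). Time passes only in rows, so rows that repeat a pose let the fingers close. It gives the time, the measured TCP pose, the force, the opening and the grip force at its end, in the units of the state.
- arm.observe(): the state, without advancing time (a new reading comes with each control period).
- snapshot(name): name is "side" or "top" or "wrist"; returns a dict with "frame" (400x640x3 uint8, red, green, blue), "z_map" (400x640 float32, m along the optical axis (not along the pixel's ray), 0 where there is no reading), "fx", "fy", "cx", "cy" (pixels), "rvec" (rotation vector, rad) and "tvec" (3), from world to camera coordinates, as OpenCV has them. Camera axes: x right, y down, z forward; pixel columns grow to the right and rows downward; lengths in m; the calibration is good to about 2 mm. The wrist camera is an equidistant fisheye: a pixel r from the principal point sees the ray r / f radians off the axis. A picture is of the moment at which its call begins.
- arm.finish_job(): hands the job in; it is judged then, once.
The state is a dict: "time": time; "joint_positions": joint angles; "qd": joint speeds; "effort": joint torques, N m; "tool_pos": TCP position; "ee_rot": TCP orientation; "wrist_force": force on the tool from outside, world axes, zero at the start; "torque": the same for the moment, N m; "finger_gap": finger opening in m; "grasp_force": force on a finger pad.
Only numpy, scipy, OpenCV 4.12 (cv2) and the standard library are available. Lean on these libraries where they do the work, as an engineer would, in place of code of your own. Each camera call takes 0.05 s, during which the arm holds its last target. There are 200 camera calls.

TASK

Find the orange battery pack among the things in the open first-aid box, lift it out, and clip it into the charger: contact end against the sprung blue jaw and under its lip, the other end down behind the end wall, lying flat and fully home, without forcing it. Leave everything else in the box, and do not disturb the flashlight or the mug.

Things in the scene. Friction and masses are not known exactly. Their poses are not given: they have to be found in the camera images.
- pack: The flashlight's battery pack, the thing to move: a block 64 (x) x 36 (y) x 22 (z) mm, about 110 g, bright orange with a black end at -x that carries brass contact strips. It lies top up (strips show on top) in the kit box, at varying yaw. Origin: centre of its underside; x runs from the contact end to the plain orange end, z up.
- pack_contacts (a point): Centre of the pack's contact (black) end face, 32 mm from the pack's middle towards its -x, 11 mm above its underside.
- kit_box: Open white first-aid box with a green cross, fixed to the table, outer 200 (x) x 290 (y) x 55 (high) mm, walls 6 mm, inner floor 6 mm above the table. Six small things lie singly on its floor, 2 along its x by 3 along its y, about 88 mm apart, in any order and at any yaw. Origin: centre of its underside.
- charger: White battery charger fixed to the table: base 130 (x) x 86 (y) x 18 (high) mm, its deck marked with a black pack outline, a grey end wall at +x and a sprung blue jaw at -x. Origin: centre of its underside, z up. Behind the jaw a black block at x = -65 to -47 mm rises 16 mm above the deck. The pack goes in with its axes along the charger's, contact end to the jaw.
- end_wall (a point): Middle of the top edge of the end wall's inner face (charger x = +50 mm), 12 mm above the deck. The wall is fixed, 8 mm thick, 60 mm wide. Grey side guides 12 mm above the deck, 6 mm thick, inner faces 40 mm apart, stand at charger x = +34 to +50 mm and x = -29 to -11 mm; between these pairs the sides are open for the fingers.
- pocket (a point): Point on the charger's deck (18 mm above the table, 18 mm to +x of the charger's origin) where the pack's origin lies when fully seated; axes as the charger's. At that place the pack touches the end wall.
- jaw (a joint): Travel of the charger's blue jaw in m: 0 at rest, grows as it is pushed towards the charger's -x, at most 0.022 (hard stop). A spring pushes it back: 6 N at rest, plus 0.3 N per mm. With the pack seated it reads 0.008. At rest the gap from jaw face to end wall is 56 mm, too short for the 64 mm pack.
- jaw_face (a point): Centre of the jaw's upright contact face, 13 mm above the deck, looking to the charger's +x; at charger x = -6 mm at rest. The jaw is 30 mm wide; its top lip overhangs 6 mm beyond the face, underside 26 mm and top 32 mm above the deck.
- jaw_lip (a point): Middle of the underside of the lip's free edge. The pack cannot go in level: its contact end goes low under this lip with the orange end raised about 20 degrees, pushes the jaw back (13 mm or more) until the raised end clears the end wall; then the raised end is lowered and the spring holds it.
- tweezers_tin: Flat steel tin in the kit box, 70 x 26 x 15 mm. Bystander. Origin: centre of its underside.
- thermometer_case: Clear glass thermometer case with a blue end in the kit box, 70 x 24 x 14 mm. Bystander. Origin: centre of its underside.
- bandage_box: Cardboard box with a green band in the kit box, 58 x 40 x 26 mm. Bystander. Origin: centre of its underside.
- ointment_jar: Amber jar with a white cap, standing in the kit box, 44 mm across, 38 mm tall. Bystander. Origin: centre of its underside.
- pill_case: Grey pill case with a blue stripe in the kit box, 60 x 38 x 20 mm. Bystander. Origin: centre of its underside.
- flashlight: Orange flashlight with a black head and a toggle switch, lying on two feet on the table at the robot's right, 160 mm long, 48 mm across. Bystander. Origin: on the table under its middle.
- mug: Blue mug standing on the table at the far right, 82 mm across, 95 mm tall. Bystander. Origin: centre of its underside.
Mind the look-alikes: they are no part of the job. What is shaped like the pack but purple or turquoise is not meant.

How it is judged:
By the outcome, as a careful person would: the job done as asked, in the order asked, and still so for the second after the job is handed in, with the robot touching nothing.
It also fails if it takes over 46 s, if anything falls off the work surface, if the arm or the gripper's body presses on something with over 40 N, if the wrist force passes 120 N, or if a joint passes its speed limit or range.

## Working session

There is one attempt and no reset: what is moved stays moved. The work goes in short steps, Python scripts to look and compute and a tool call to move; the robot and the scene stay as the last step left them, time stands still between calls to the robot, and variables do not carry over. Pictures are saved under pics/ and viewed, at most 10 in all, crops included, and the job is handed in when it is done.

Besides the shell and the picture viewer there is one more tool, called after "Call:" as name(argument=value, ...) on one line, values as JSON. play_rows: Moves the arm, as the interface text tells. Its arguments: {"type":"object","properties":{"claw":{"type":"array"},"offset":{"type":"array"},"roll":{"type":"array"},"newtons":{"type":"number"}},"required":["claw","offset","roll"]}

```bash
ls; mkdir -p pics; python3 - <<'E'
from plant import arm, snapshot
import cv2, numpy as np, pickle
o=arm.observe(); print(o)
for n in ("top","side"):
    s=snapshot(n); pickle.dump(s,open(f"pics/{n}0.pkl","wb"))
    cv2.imwrite(f"pics/{n}0.png",s["frame"][:,:,::-1])
    R=cv2.Rodrigues(np.array(s["rvec"]))[0]; print(n,s["fx"],s["cx"],s["cy"],-R.T@np.array(s["tvec"]).ravel(),R)
E
```

```text
pics
{'time': 0.0, 'joint_positions': array([-8.21876706e-01,  3.59374695e-01,  1.10541624e-02, -3.58770878e-04,
       -1.22411392e+00, -2.88096573e-01]), 'qd': array([ 0.00022103,  0.00045317, -0.00138197,  0.00051253, -0.00048508,
        0.00025543]), 'effort': array([-6.20004303e-04, -5.83320630e+01,  2.93423814e+01,  6.93687826e+00,
       -6.01302279e-03, -1.49019570e-06]), 'tool_pos': array([ 0.29993268, -0.60418478,  0.24736795]), 'ee_rot': array([ 3.13992620e+00, -1.42115825e-04, -2.68089167e+00]), 'wrist_force': array([ 0.1399353 , -1.10837672, -0.19910255]), 'torque': array([ 0.00575753, -0.01523273, -0.00553841]), 'grasp_force': 0.0, 'finger_gap': 0.08578856126426383}
top 501.7158760803446 328.11753978528606 198.4325613561291 [ 0.34404781 -0.03721452  1.5001988 ] [[-0.00625219 -0.99997531  0.00320706]
 [-0.99285179  0.00582532 -0.11921152]
 [ 0.1191899  -0.00392947 -0.9928637 ]]
side 518.0482646254594 311.412335735029 198.26821292242923 [0.4236247  0.9227712  1.19327984] [[-0.9913855  -0.1296392   0.01866721]
 [-0.11167717  0.76221162 -0.63762187]
 [ 0.06843243 -0.63421378 -0.77012329]]
```

View pics/top0.png

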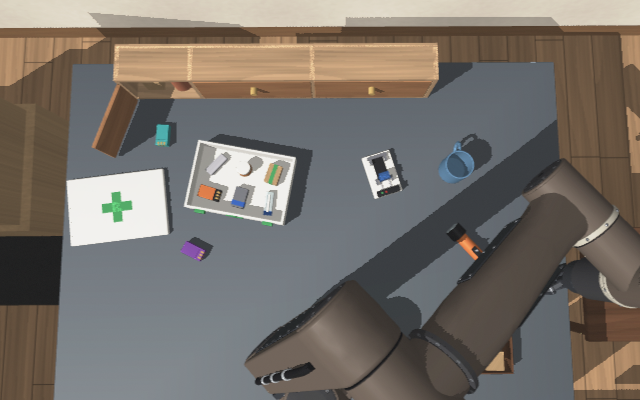

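View pics/side0.png

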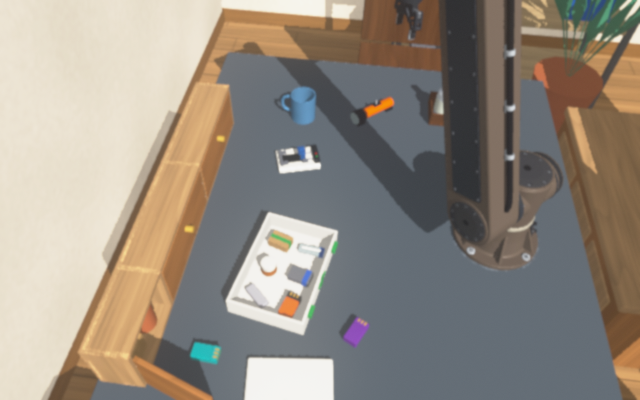

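The top view shows the box around (240,182), with the orange pack at (210,192) and its black end to the right. The charger is at (382,174), with its blue jaw and black block on the near side around (387,185). The flashlight is at (465,243), the mug at (457,165), and the purple and turquoise decoys lie outside the box. Next I'll take coarse positions and then look with the wrist camera.

```bash
cat > h.py <<'E'
import numpy as np, cv2
from scipy.spatial.transform import Rotation as Ro
def cloud(s):
    """world xyz for each pixel (pinhole, or equidistant fisheye if s['fish'])"""
    v,u=np.mgrid[0:400,0:640].astype(float); z=s["z_map"]
    x=(u-s["cx"])/s["fx"]; y=(v-s["cy"])/s["fy"]
    if s.get("fish"):
        r=np.hypot(x,y)+1e-12; k=np.tan(np.clip(r,0,1.5))/r; x,y=x*k,y*k
    P=np.stack([x*z,y*z,z],-1)
    R=cv2.Rodrigues(np.array(s["rvec"],float))[0]
    return (P-np.array(s["tvec"]).ravel())@R
def proj(s,X):
    X=np.atleast_2d(X); R=cv2.Rodrigues(np.array(s["rvec"],float))[0]
    c=X@R.T+np.array(s["tvec"]).ravel()
    x,y=c[:,0]/c[:,2],c[:,1]/c[:,2]
    if s.get("fish"):
        r=np.hypot(x,y)+1e-12; k=np.arctan(r)/r; x,y=x*k,y*k
    return np.stack([x*s["fx"]+s["cx"],y*s["fy"]+s["cy"]],-1)
E
python3 - <<'E'
import pickle,cv2,numpy as np
from h import *
s=pickle.load(open("pics/top0.pkl","rb")); W=cloud(s); f=s["frame"]
hsv=cv2.cvtColor(f,cv2.COLOR_RGB2HSV)
def reg(m,n):
    p=W[m]; p=p[p[:,2]>-.05]; print(n,len(p),np.median(p,0),p.min(0),p.max(0)); r=cv2.minAreaRect(p[:,:2].astype(np.float32)*1000); print(r)
v,u=np.mgrid[0:400,0:640]
box=lambda a,b,c,d:(u>a)&(u<b)&(v>c)&(v<d)
reg(box(192,230,180,205)&(hsv[...,0]<14)&(hsv[...,1]>170)&(hsv[...,2]>120),"orange")
reg(box(355,410,145,203)&(W[...,2]>.012)&(W[...,2]<.2),"charger")
reg(box(355,410,145,203)&(hsv[...,0]>95)&(hsv[...,0]<125)&(hsv[...,1]>150)&(W[...,2]>.012),"blue")
reg(box(170,310,125,235)&(W[...,2]>.045)&(W[...,2]<.2),"boxrim")
c=cv2.resize(f[130:220,180:410],None,fx=3.4,fy=3.4,interpolation=cv2.INTER_CUBIC); cv2.imwrite("pics/c1.png",c[:,:,::-1])
E
```

```text
orange 2 [0.55580962 0.31004418 0.02552042] [0.55399633 0.29775211 0.02380129] [0.55762292 0.32233624 0.02723955]
((555.8096313476562, 310.044189453125), (24.850189208984375, 0.0), -98.3916015625)
charger 1202 [ 0.59237517 -0.20396409  0.02075666] [ 0.52295223 -0.26353538  0.01200011] [ 0.66904878 -0.14590396  0.06005027]
((596.2581787109375, -205.06454467773438), (130.60540771484375, 86.55347442626953), 17.394371032714844)
blue 56 [ 0.58342281 -0.20563595  0.0500661 ] [ 0.57437247 -0.21947839  0.02667391] [ 0.59970522 -0.19254925  0.06005027]
((585.5408935546875, -207.47662353515625), (18.736064910888672, 28.792627334594727), 22.500595092773438)
boxrim 967 [0.57526268 0.21531633 0.05417252] [0.44153301 0.0531559  0.04508467] [0.69351673 0.37389341 0.06363348]
((564.312255859375, 214.508544921875), (292.3942565917969, 210.50689697265625), 79.23212432861328)
```

View pics/c1.png

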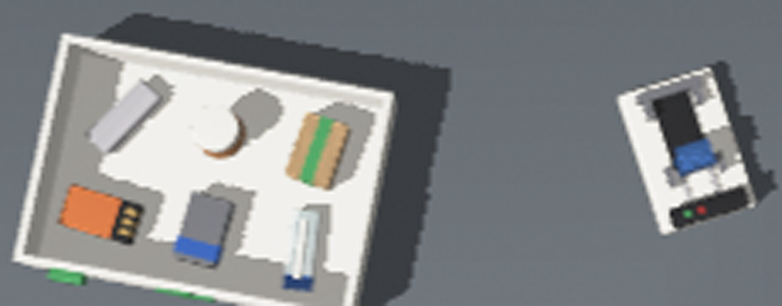

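The zoomed crop shows the pack at crop (100,213), black end to the right, so its yaw is about 78°. The charger has yaw of about 17°, with the jaw and black block on the near side at crop (700,180). First I'll go over the charger for a wrist view.

Call:
play_rows(claw=[1,1,1,1,1], offset=[[-0.516,0.309,0],[-0.516,0.309,0],[-0.516,0.309,0],[-0.516,0.309,0],[-0.516,0.309,0]], roll=[0,0,0,0,0])

```text
time: 0.6
tool_pos: [0.4357, -0.3923, 0.248]
ee_rot: [3.141, -0.0, -2.681]
wrist_force: [1.2, -0.5, -0.4]
finger_gap: 0.0853
grasp_force: 0.0
```

```bash
cat >> h.py <<'E'
def go(o,x,y,z,yaw):
    """offset/roll (normalised) from state o to a world TCP target with the tool down"""
    p=np.array(o["tool_pos"]); w=o["ee_rot"][2]; d=np.array([x,y,z])-p
    c,s=np.cos(w),np.sin(w); t=np.array([c*d[0]+s*d[1],s*d[0]-c*d[1],-d[2]])
    r=-((yaw-w+np.pi)%(2*np.pi)-np.pi)
    print("offset",np.round(t/.8,4),"roll",round(r/(np.pi/2),4),"dist mm",round(1e3*np.linalg.norm(d),1),"rows",round(max(np.linalg.norm(d)/.05,abs(r)/.15),1))
E
python3 - <<'E'
from plant import arm
from h import *
o=arm.observe(); print(o["time"],o["tool_pos"],o["ee_rot"]); go(o,.56,-.2,.25,-2.838)
E
```

```text
0.6 [ 0.43565111 -0.39231136  0.24804237] [ 3.14117026e+00 -1.86810840e-04 -2.68108035e+00]
offset [-0.2461  0.1463 -0.0024] roll 0.0999 dist mm 229.0 rows 4.6
```

Call:
play_rows(claw=[1,1,1,1,1], offset=[[-0.246,0.146,0],[-0.246,0.146,0],[-0.246,0.146,0],[-0.246,0.146,0],[-0.246,0.146,0]], roll=[0.1,0.1,0.1,0.1,0.1])

```text
time: 1.1
tool_pos: [0.5606, -0.1992, 0.248]
ee_rot: [3.141, -0.0, -2.836]
wrist_force: [0.2, -1.7, -0.5]
finger_gap: 0.0856
grasp_force: 0.0
```

```bash
python3 - <<'E'
from plant import arm,snapshot
from h import *
import pickle
s=snapshot("wrist"); s=dict(s,fish=True); pickle.dump(s,open("pics/w1.pkl","wb")); cv2.imwrite("pics/w1.png",s["frame"][:,:,::-1])
o=arm.observe(); print(o["time"],o["tool_pos"],o["ee_rot"],s["fx"])
E
```

```text
1.15 [ 0.56266616 -0.19693571  0.24781221] [ 3.14119789e+00  6.70314407e-04 -2.83481263e+00] 309.70691628693146
```

View pics/w1.png

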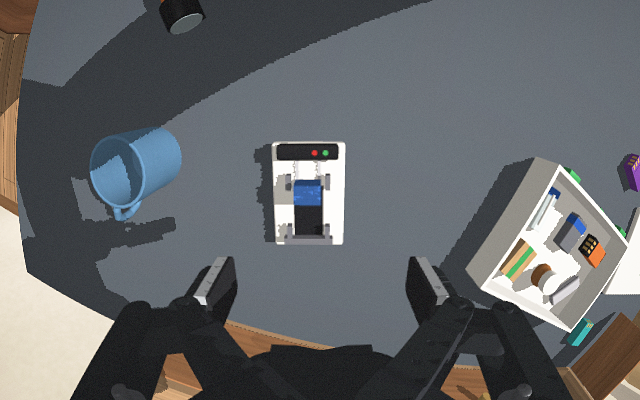

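The wrist view shows the charger upright in the image: black block on top at (308,152), blue jaw at (307,192), end wall at the bottom around y=240. The box with the pack is on the right, at (590,250). Now I'll measure the charger.

```bash
python3 - <<'E'
from plant import arm,snapshot
from h import *
import pickle
s=dict(snapshot("wrist"),fish=True); pickle.dump(s,open("pics/w2.pkl","wb"))
o=arm.observe(); print(o["time"],o["tool_pos"],o["ee_rot"][2])
W=cloud(s); v,u=np.mgrid[0:400,0:640]
b=(u>255)&(u<365)&(v>125)&(v<260)
print("table z",np.median(W[(u>370)&(u<400)&(v>150)&(v<230)][:,2]))
m=b&(W[...,2]>.010)&(W[...,2]<.08); p=W[m]
r=cv2.minAreaRect(p[:,:2].astype(np.float32)*1e3); print("charger rect",r)
zz=p[:,2]; print("z hist",np.histogram(zz,bins=np.arange(.01,.08,.004)))
# white deck rect
f=s["frame"].astype(int); wht=b&(f.min(-1)>170); q=W[wht]; q=q[np.abs(q[:,2]-.018)<.006]
r=cv2.minAreaRect(q[:,:2].astype(np.float32)*1e3); print("white rect",r, np.median(q[:,2]))
c=np.array(r[0])/1e3
a=np.radians(17.5)
for sgn in [1]:
    ax=np.array([np.cos(a),np.sin(a)]); ay=np.array([-ax[1],ax[0]])
hsv=cv2.cvtColor(s["frame"],cv2.COLOR_RGB2HSV)
bl=b&(hsv[...,0]>95)&(hsv[...,0]<125)&(hsv[...,1]>150)
g=W[bl]; l=np.c_[(g[:,:2]-c)@ax,(g[:,:2]-c)@ay,g[:,2]]*1e3
t=l[l[:,2]>45]; print("lip top local",t.min(0),t.max(0),np.median(t,0))
d=W[b]; l=np.c_[(d[:,:2]-c)@ax,(d[:,:2]-c)@ay,d[:,2]]*1e3
h=l[(l[:,2]>26)&(l[:,2]<33)&(l[:,0]>10)]; print("walls12",h.min(0),h.max(0))
h=l[(l[:,2]>31)&(l[:,2]<37)&(l[:,0]<-40)]; print("block",h.min(0),h.max(0))
E
```

```text
1.2 [ 0.56129135 -0.19867277  0.24767159] -2.83388533395969
table z -0.00044573263619380397
charger rect ((593.5567016601562, -207.23265075683594), (129.20570373535156, 86.19762420654297), 17.537940979003906)
z hist (array([  12, 3209, 1538,   91,  561,  930,  254,   19,   26,  399,  129,
          0,    0,    0,    0,    0,    0]), array([0.01 , 0.014, 0.018, 0.022, 0.026, 0.03 , 0.034, 0.038, 0.042,
       0.046, 0.05 , 0.054, 0.058, 0.062, 0.066, 0.07 , 0.074, 0.078]))
white rect ((593.4966430664062, -206.55673217773438), (128.93006896972656, 84.8985595703125), 17.523061752319336) 0.017524761712524334
lip top local [-106.23825052  -13.74133003   45.59509572] [  0.68674266  16.88467216 372.96013624] [-11.1009905    0.69884191  49.52302321]
walls12 [ 34.05663647 -29.65549836  26.03315282] [59.08999465 28.24562839 31.81300228]
block [-64.04257853 -34.4670161   31.03560054] [-46.56013638  33.76498672  36.26157624]
```

```bash
python3 - <<'E'
from plant import arm
from h import *
import pickle
s=pickle.load(open("pics/w2.pkl","rb")); W=cloud(s); hsv=cv2.cvtColor(s["frame"],cv2.COLOR_RGB2HSV); v,u=np.mgrid[0:400,0:640]
m=(u>570)&(u<620)&(v>225)&(v<275)&(hsv[...,0]<14)&(hsv[...,1]>170)&(hsv[...,2]>120)
print(m.sum(),np.median(W[m],0)); t=pickle.load(open("pics/top0.pkl","rb")); print(cloud(t)[190:195,204:212].mean((0,1)), cloud(t)[195:198,215:219].mean((0,1)))
o=arm.observe(); go(o,.52,.29,.25,-1.78)
E
```

```text
232 [0.54192127 0.3131917  0.0273525 ]
[0.54187371 0.31329677 0.02921101] [0.53000853 0.28683402 0.02758124]
offset [-0.1358  0.5978 -0.0029] roll -0.6709 dist mm 490.4 rows 9.8
```

Call:
play_rows(claw=[1,1,1,1,1], offset=[[-0.136,0.598,0],[-0.136,0.598,0],[-0.136,0.598,0],[-0.136,0.598,0],[-0.136,0.598,0]], roll=[-0.67,-0.67,-0.67,-0.67,-0.67])

```text
time: 1.7
tool_pos: [0.5387, 0.0485, 0.2482]
ee_rot: [3.141, -0.0, -2.082]
wrist_force: [0.6, 0.4, -0.1]
finger_gap: 0.0857
grasp_force: 0.0
```

```bash
python3 - <<'E'
from plant import arm
from h import *
o=arm.observe(); print(o["tool_pos"],o["ee_rot"]); go(o,.535,.30,.25,-1.78)
E
```

```text
[0.53867977 0.04846952 0.24824502] [ 3.14142780e+00 -1.24360998e-04 -2.08230566e+00]
offset [-0.2719  0.1579 -0.0022] roll -0.1925 dist mm 251.6 rows 5.0
```

Call:
play_rows(claw=[1,1,1,1,1], offset=[[-0.272,0.158,0],[-0.272,0.158,0],[-0.272,0.158,0],[-0.272,0.158,0],[-0.272,0.158,0]], roll=[-0.19,-0.19,-0.19,-0.19,-0.19])

```text
time: 2.2
tool_pos: [0.5367, 0.2986, 0.2482]
ee_rot: [3.141, -0.0, -1.79]
wrist_force: [1.3, 0.1, -0.2]
finger_gap: 0.0852
grasp_force: 0.0
```

```bash
python3 - <<'E'
from plant import arm,snapshot
from h import *
import pickle
snapshot("wrist"); s=dict(snapshot("wrist"),fish=True); pickle.dump(s,open("pics/w3.pkl","wb")); cv2.imwrite("pics/w3.png",s["frame"][:,:,::-1])
o=arm.observe(); print(o["time"],o["tool_pos"],o["ee_rot"][2])
W=cloud(s); hsv=cv2.cvtColor(s["frame"],cv2.COLOR_RGB2HSV); p0=proj(s,[.535,.30,.028])[0]; print(p0)
v,u=np.mgrid[0:400,0:640]; near=np.hypot(u-p0[0],v-p0[1])<60
top=near&(abs(W[...,2]-.028)<.004)
n,lab,st,ce=cv2.connectedComponentsWithStats(top.astype(np.uint8))
org=near&(hsv[...,0]<14)&(hsv[...,1]>170)&(hsv[...,2]>100)
for m,nm in((top,"top"),(top&org,"orange top")):
    q=W[m]; print(nm,len(q),np.median(q,0),cv2.minAreaRect(q[:,:2].astype(np.float32)*1e3))
E
```

```text
2.3 [0.53686757 0.30166219 0.24711782] -1.7856722550123534
[322.24249501 170.21945559]
top 2106 [0.53700783 0.30734326 0.02751452] ((532.8671875, 296.8563232421875), (127.30205535888672, 91.46125030517578), 78.24861145019531)
orange top 1141 [0.54098145 0.31447636 0.02753877] ((541.0276489257812, 315.3566589355469), (46.394439697265625, 34.900638580322266), 73.58396911621094)
```

View pics/w3.png

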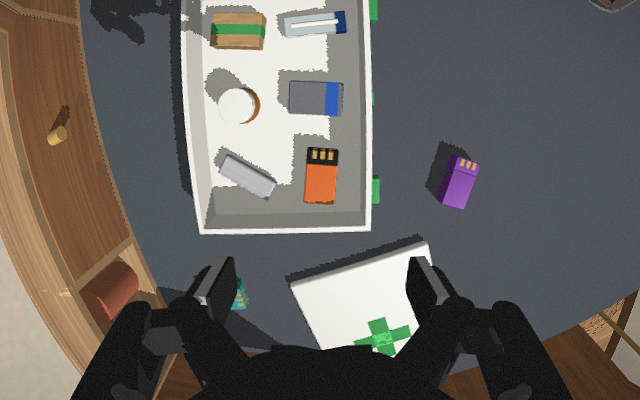

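The wrist view shows the pack at (321,175) with its black end up, towards (322,153). Free floor surrounds it, and the tweezers tin is at (247,176) and the pill case at (315,97). I'll refine its pose.

```bash
python3 - <<'E'
from h import *
import pickle
from plant import arm
s=pickle.load(open("pics/w3.pkl","rb")); W=cloud(s); v,u=np.mgrid[0:400,0:640]
q=W[(u>=300)&(u<=343)&(v>=143)&(v<=210)&(W[...,2]>.023)&(W[...,2]<.033)]
r=cv2.minAreaRect(q[:,:2].astype(np.float32)*1e3); print(len(q),np.median(q[:,2]),r)
# trimmed extents over a range of yaw
for a in range(68,84,2):
    A=np.radians(a); ax=np.array([np.cos(A),np.sin(A)]); x=q[:,:2]@ax; y=q[:,:2]@np.array([-ax[1],ax[0]])
    ex=np.percentile(x,[.5,99.5]); ey=np.percentile(y,[.5,99.5]); c=ax*ex.mean()+np.array([-ax[1],ax[0]])*ey.mean()
    print(a,np.round(1e3*np.ptp(ex),1),np.round(1e3*np.ptp(ey),1),np.round(c,4))
fl=W[(u>=345)&(u<=365)&(v>=150)&(v<=200)]; print("floor",np.median(fl[:,2]))
rim=W[(u>190)&(u<380)&(v>0)&(v<240)&(W[...,2]>.05)&(W[...,2]<.06)]; rr=cv2.minAreaRect(rim[:,:2].astype(np.float32)*1e3); print("rim",rr,np.median(rim[:,2]))
E
```

```text
1691 0.027541558003095514 ((538.9793701171875, 307.6622314453125), (65.3653564453125, 36.978694915771484), 72.1487045288086)
68 64.3 38.2 [0.5388 0.3074]
70 64.1 36.7 [0.5387 0.3074]
72 63.9 35.9 [0.5388 0.3073]
74 63.7 35.9 [0.5391 0.3074]
76 64.1 36.8 [0.5391 0.3074]
78 64.3 38.2 [0.5389 0.3072]
80 64.7 39.7 [0.5389 0.3073]
82 65.0 41.1 [0.5389 0.3074]
floor 0.005976122999301306
rim ((566.3154296875, 231.96136474609375), (252.3269500732422, 209.38739013671875), 78.98772430419922) 0.05428274499680475
```

```bash
python3 - <<'E'
from plant import arm
from h import *
o=arm.observe(); print(o["tool_pos"],o["ee_rot"]); go(o,.5375,.3026,.09,np.radians(-107))
E
```

```text
[0.53686757 0.30166219 0.24711782] [ 3.14111489e+00 -4.99807804e-04 -1.78567226e+00]
offset [-0.0013 -0.0005  0.1964] roll 0.0521 dist mm 157.1 rows 3.1
```

Call:
play_rows(claw=[0.22,0.22,0.22,0.22,0.22], offset=[[-0.001,-0.0005,0.196],[-0.001,-0.0005,0.196],[-0.001,-0.0005,0.196],[-0.001,-0.0005,0.196],[-0.001,-0.0005,0.196]], roll=[0.052,0.052,0.052,0.052,0.052], newtons=30)

```text
time: 2.8
tool_pos: [0.5375, 0.2968, 0.0907]
ee_rot: [3.14, -0.003, -1.871]
wrist_force: [-0.8, -0.6, -0.1]
finger_gap: 0.0517
grasp_force: 0.0
```

```bash
python3 - <<'E'
from plant import arm,snapshot
from h import *
import pickle
snapshot("wrist"); s=dict(snapshot("wrist"),fish=True); pickle.dump(s,open("pics/w4.pkl","wb")); cv2.imwrite("pics/w4.png",s["frame"][:,:,::-1])
o=arm.observe(); print(o["time"],o["tool_pos"],o["ee_rot"],o["finger_gap"])
go(o,.5375,.3026,.027,np.radians(-107))
W=cloud(s); hsv=cv2.cvtColor(s["frame"],cv2.COLOR_RGB2HSV)
q=W[(W[...,2]>.023)&(W[...,2]<.033)&(np.hypot(W[...,0]-.539,W[...,1]-.307)<.038)]
print(len(q),np.median(q[:,2]),cv2.minAreaRect(q[:,:2].astype(np.float32)*1e3))
E
```

```text
2.9 [0.53918584 0.29857769 0.09395606] [-3.13961762e+00  2.33090792e-03 -1.87073948e+00] 0.05180852641865793
offset [-0.0042  0.0035  0.0837] roll -0.0021 dist mm 67.1 rows 1.3
4480 0.02753539728301121 ((538.9717407226562, 307.60418701171875), (64.7762222290039, 36.212982177734375), 73.59320831298828)
```

View pics/w4.png

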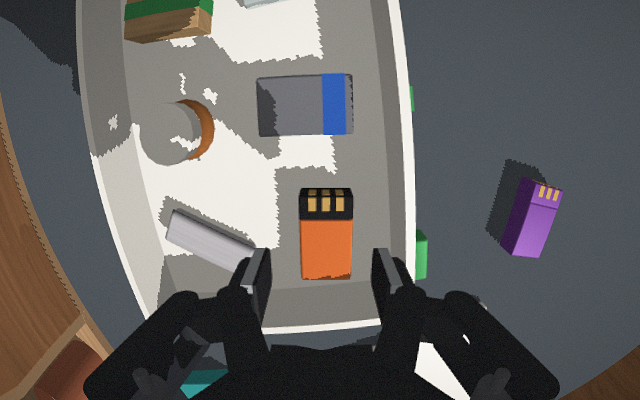

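The hover view shows the pack at (326,233) centred between the fingers. The tweezers tin's end is at (255,262), near the left finger, so I'll check that clearance.

```bash
python3 - <<'E'
from plant import arm,snapshot
from h import *
import pickle
o=arm.observe(); print(o["tool_pos"],o["ee_rot"]); go(o,.5375,.3026,.027,np.radians(-106.5))
for n in ("w3","w4"):
    s=pickle.load(open(f"pics/{n}.pkl","rb")); W=cloud(s)
    w=np.radians(-106.5); d=W-np.array([.5375,.3026,0]); tx=d[...,0]*np.cos(w)+d[...,1]*np.sin(w); ty=d[...,0]*np.sin(w)-d[...,1]*np.cos(w)
    m=(W[...,2]>.011)&(W[...,2]<.060)&(abs(tx)<.014)&(abs(ty)<.07)
    h=np.histogram(ty[m]*1e3,bins=np.arange(-70,71,4)); print(n,[(int(a),int(b)) for a,b in zip(h[1],h[0]) if b])
E
```

```text
[0.53918584 0.29857769 0.09395606] [-3.13961762e+00  2.33090792e-03 -1.87073948e+00]
offset [-0.0042  0.0035  0.0837] roll -0.0076 dist mm 67.1 rows 1.3
w3 [(-70, 21), (-66, 13), (-62, 10), (-22, 4), (-18, 70), (-14, 84), (-10, 81), (-6, 87), (-2, 82), (2, 83), (6, 81), (10, 83), (14, 80), (18, 2), (46, 153), (50, 91), (54, 52), (58, 68), (62, 31)]
w4 [(-70, 62), (-66, 49), (-62, 25), (-22, 3), (-18, 192), (-14, 223), (-10, 229), (-6, 228), (-2, 230), (2, 228), (6, 225), (10, 216), (14, 210), (18, 7), (46, 622), (50, 252), (54, 119), (58, 214), (62, 90)]
```

Call:
play_rows(claw=[0.13,0.13,0.13,0.13,0.13], offset=[[-0.004,0.0035,0.03],[-0.004,0.0035,0.06],[-0.004,0.0035,0.075],[-0.004,0.0035,0.08],[-0.004,0.0035,0.08]], roll=[-0.0076,-0.0076,-0.0076,-0.0076,-0.0076])

```text
time: 3.4
tool_pos: [0.5366, 0.3021, 0.0286]
ee_rot: [-3.141, 0.001, -1.859]
wrist_force: [-0.3, -0.3, 0.2]
finger_gap: 0.0478
grasp_force: 0.0
```

```bash
python3 - <<'E'
from plant import arm
from h import *
o=arm.observe(); print(o["tool_pos"],o["ee_rot"],o["wrist_force"]); go(o,.5375,.3026,.026,np.radians(-106.5))
E
```

```text
[0.53662714 0.30214152 0.02858868] [-3.14080221e+00  1.03106101e-03 -1.85898811e+00] [-0.34129057 -0.26021946  0.22265549]
offset [-0.0009 -0.0009  0.0032] roll -0.0001 dist mm 2.8 rows 0.1
```

Call:
play_rows(claw=[0.13,-1,-1,-1,-1], offset=[[-0.001,-0.001,0.003],[-0.001,-0.001,0.003],[-0.001,-0.001,0.003],[-0.001,-0.001,0.003],[-0.001,-0.001,0.003]], roll=[0,0,0,0,0], newtons=30)

```text
time: 3.9
tool_pos: [0.5376, 0.3028, 0.0261]
ee_rot: [-3.141, 0.001, -1.859]
wrist_force: [-0.7, -0.1, 5.4]
finger_gap: 0.0354
grasp_force: 31.8
```

Call:
play_rows(claw=[-1,-1,-1], offset=[[0,0,0],[0,0,0],[0,0,0]], roll=[0,0,0])

```text
time: 4.2
tool_pos: [0.5376, 0.3028, 0.0261]
ee_rot: [-3.141, 0.001, -1.859]
wrist_force: [-0.3, 0.8, 5.1]
finger_gap: 0.0355
grasp_force: 31.8
```

Call:
play_rows(claw=[-1,-1,-1,-1,-1], offset=[[0,0,-0.02],[0,0,-0.06],[0,0,-0.11],[0,0,-0.13],[0,0,-0.13]], roll=[0,0,0,0,0])

```text
time: 4.7
tool_pos: [0.5381, 0.3033, 0.1322]
ee_rot: [-3.139, 0.004, -1.859]
wrist_force: [-0.1, 0.5, -1.3]
finger_gap: 0.0353
grasp_force: 31.0
```

```bash
python3 - <<'E'
from plant import arm
from h import *
import pickle
for n in("top0","w2"):
    s=pickle.load(open(f"pics/{n}.pkl","rb")); W=cloud(s)
    a=np.radians(-11); c=np.array([.5643,.2145]); d=W[...,:2]-c; x=d[...,0]*np.cos(a)+d[...,1]*np.sin(a); y=-d[...,0]*np.sin(a)+d[...,1]*np.cos(a)
    m=(abs(x)<.08)&(y<-.10)&(y>-.16)&(W[...,2]>.049)&(W[...,2]<.06); print(n,m.sum(),np.percentile(y[m]*1e3,[2,50,98]),np.median(W[m][:,2]), np.polyfit(x[m],y[m],1))
o=arm.observe(); print(o["tool_pos"],o["ee_rot"],o["wrist_force"],o["finger_gap"]); go(o,.5313,.0446,.13,-1.763)
E
```

```text
top0 107 [-145.66990705 -142.50634533 -139.20977164] 0.05437568710341688 [ 0.00334114 -0.14255818]
w2 691 [-148.57401951 -145.9424735  -140.43397839] 0.05390771148667002 [ 0.0070931  -0.14535515]
[0.53809202 0.30328898 0.1322093 ] [-3.13905723  0.00448278 -1.85892675] [-0.10784944  0.4528159  -1.2971883 ] 0.03525642237370699
offset [ 0.3124 -0.0837  0.0028] roll -0.0611 dist mm 258.8 rows 5.2
```

Call:
play_rows(claw=[-1,-1,-1,-1,-1], offset=[[0.05,-0.013,0],[0.11,-0.03,0],[0.17,-0.045,0],[0.23,-0.062,0],[0.28,-0.075,0]], roll=[-0.06,-0.06,-0.06,-0.06,-0.06])

```text
time: 5.2
tool_pos: [0.5293, 0.0679, 0.1278]
ee_rot: [3.14, -0.001, -1.765]
wrist_force: [1.2, -0.4, -1.0]
finger_gap: 0.0352
grasp_force: 30.9
```

```bash
python3 - <<'E'
from plant import arm
from h import *
o=arm.observe(); print(o["tool_pos"],o["ee_rot"],o["wrist_force"],o["finger_gap"]); go(o,.5313,.0446,.080,-1.763)
E
```

```text
[0.52930453 0.06793065 0.12783002] [ 3.13952164e+00 -1.11420857e-03 -1.76547913e+00] [ 1.20092227 -0.44545792 -0.96214372] 0.03524147844787797
offset [ 0.0281 -0.0081  0.0598] roll -0.0016 dist mm 53.3 rows 1.1
```

Call:
play_rows(claw=[-1,-1,-1,-1,-1], offset=[[0.028,-0.008,0],[0.028,-0.008,0.02],[0.028,-0.008,0.05],[0.028,-0.008,0.058],[0.028,-0.008,0.058]], roll=[0,0,0,0,0], newtons=20)

```text
time: 5.7
tool_pos: [0.5315, 0.0467, 0.0811]
ee_rot: [3.138, -0.002, -1.765]
wrist_force: [-0.2, 0.8, -1.4]
finger_gap: 0.0353
grasp_force: 30.9
```

Call:
play_rows(claw=[-1,-1], offset=[[0,0,0],[0,0,0]], roll=[0,0])

```text
time: 5.9
tool_pos: [0.5333, 0.0477, 0.0834]
ee_rot: [-3.141, 0.001, -1.764]
wrist_force: [-0.1, -0.1, -0.9]
finger_gap: 0.0354
grasp_force: 30.9
```

```bash
cat >> h.py <<'E'
def tilt(s,o):
    """plane-fit of the pack's top in the tool-down frame at the TCP: (x to contact end, y, z up); mm, deg"""
    W=cloud(s); w=o["ee_rot"][2]; d=W-np.array(o["tool_pos"])
    X=d[...,0]*np.cos(w)+d[...,1]*np.sin(w); Y=d[...,0]*np.sin(w)-d[...,1]*np.cos(w); Z=d[...,2]
    hsv=cv2.cvtColor(s["frame"],cv2.COLOR_RGB2HSV)
    m=(X>.005)&(X<.045)&(abs(Y)<.016)&(Z>-.03)&(Z<.02)
    A=np.c_[X[m],Y[m],np.ones(m.sum())]
    for _ in range(3):
        b=Z[m]; c=np.linalg.lstsq(A,b,rcond=None)[0]; r=abs(A@c-b); k=r<max(.002,2*np.median(r))
        mm=np.zeros_like(m); mm[tuple(i[k] for i in np.nonzero(m))]=1; m=mm; A=A[k]
    q=(abs(Z-(c[0]*X+c[1]*Y+c[2]))<.003)&(X>0)&(X<.06)&(abs(Y)<.024)
    print("n",m.sum(),"tilt deg",np.round(np.degrees(np.arctan(-c[0])),2),"side deg",np.round(np.degrees(np.arctan(c[1])),2),"Z0 mm",np.round(c[2]*1e3,1),"X end mm",np.round(np.percentile(X[q],[1,99])*1e3,1),"Y mm",np.round(np.percentile(Y[q],[1,99])*1e3,1))
E
python3 - <<'E'
from plant import arm,snapshot
from h import *
import pickle
s=dict(snapshot("wrist"),fish=True); o=arm.observe(); print(o["tool_pos"],o["ee_rot"],o["wrist_force"],o["finger_gap"],o["grasp_force"]); tilt(s,o)
pickle.dump((s,o),open("pics/w5.pkl","wb"))
E
```

```text
[0.5332915  0.04767251 0.0835024 ] [-3.14042591e+00  7.51927445e-04 -1.76441289e+00] [-0.03712234 -0.59736891 -2.32464464] 0.034981823304684086 30.867605209350586
n 2844 tilt deg 3.39 side deg 0.08 Z0 mm 2.1 X end mm [ 0.3 26.9] Y mm [-20.8  20.6]
```

Call:
play_rows(claw=[-1,-1,-1,-1,-1], offset=[[0,0,0.006],[0,0,0.011],[0,0,0.014],[0,0,0.0165],[0,0,0.0165]], roll=[0,0,0,0,0], newtons=20)

```text
time: 6.45
tool_pos: [0.5328, 0.0462, 0.0706]
ee_rot: [-3.141, -0.001, -1.764]
wrist_force: [-2.8, -6.3, 12.0]
finger_gap: 0.0351
grasp_force: 34.0
```

```bash
python3 - <<'E'
from plant import arm,snapshot
from h import *
s=dict(snapshot("wrist"),fish=True); o=arm.observe(); print(o["tool_pos"],o["ee_rot"],o["wrist_force"],o["torque"],o["finger_gap"],o["grasp_force"]); tilt(s,o)
E
```

```text
[0.53280376 0.04620312 0.07057763] [-3.14112557e+00 -1.28622281e-03 -1.76434269e+00] [-1.85220242 -7.36780572 12.0638805 ] [-2.07541051  1.02224484  0.02203629] 0.03515195567461887 33.944406509399414
n 3024 tilt deg 8.39 side deg -0.02 Z0 mm 3.2 X end mm [ 0.3 27.3] Y mm [-20.6  20.3]
```

Call:
play_rows(claw=[-1,-1,-1,-1,-1], offset=[[0,0,0.002],[0,0,0.004],[0,0,0.006],[0,0,0.008],[0,0,0.008]], roll=[0,0,0,0,0])

```text
time: 7.0
tool_pos: [0.5327, 0.0456, 0.0644]
ee_rot: [-3.141, -0.002, -1.764]
wrist_force: [-3.3, -10.3, 15.9]
finger_gap: 0.035
grasp_force: 36.9
```

```bash
python3 - <<'E'
from plant import arm,snapshot
from h import *
s=dict(snapshot("wrist"),fish=True); o=arm.observe(); print(o["tool_pos"],o["ee_rot"],o["wrist_force"],o["finger_gap"],o["grasp_force"]); tilt(s,o)
E
```

```text
[0.53262752 0.04557093 0.06441394] [-3.14132064e+00 -1.99102218e-03 -1.76448223e+00] [ -3.86931317 -10.63712751  15.02330922] 0.03529671673785038 36.922311186790466
n 3538 tilt deg 16.5 side deg 0.14 Z0 mm 5.3 X end mm [ 0.3 28.3] Y mm [-20.1  19.5]
```

Call:
play_rows(claw=[-1,-1,-1], offset=[[0,0,0.002],[0,0,0.004],[0,0,0.004]], roll=[0,0,0])

```text
time: 7.35
tool_pos: [0.5327, 0.0455, 0.0613]
ee_rot: [-3.141, -0.002, -1.764]
wrist_force: [-3.3, -10.7, 16.6]
finger_gap: 0.0351
grasp_force: 38.7
```

Call:
play_rows(claw=[-1,-1,-1,-1,-1], offset=[[0,0,-0.02],[0,0,-0.05],[0,0,-0.08],[0,0,-0.08],[0,0,-0.08]], roll=[0,0,0,0,0])

```text
time: 7.85
tool_pos: [0.5328, 0.0474, 0.1241]
ee_rot: [-3.141, 0.001, -1.765]
wrist_force: [-0.5, 0.5, -2.3]
finger_gap: 0.0352
grasp_force: 36.4
```

```bash
python3 - <<'E'
from plant import arm,snapshot
from h import *
s=dict(snapshot("wrist"),fish=True); o=arm.observe(); print(o["tool_pos"],o["ee_rot"],o["wrist_force"],o["finger_gap"],o["grasp_force"]); tilt(s,o)
a=np.radians(17.53); 
P=np.array([.5935,-.207])+.040*np.array([np.cos(a),np.sin(a)]); print(P); go(o,*P,.13,a-np.pi)
E
```

```text
[0.53230611 0.04716118 0.12334783] [ 3.14102772e+00  1.81881873e-05 -1.76523211e+00] [-0.47745063 -0.42078672 -1.69853246] 0.03547994007727163 36.43618583679199
n 3814 tilt deg 20.03 side deg 0.04 Z0 mm 6.9 X end mm [ 0.3 28.1] Y mm [-20.2  19.5]
[ 0.63164237 -0.1949518 ]
offset [ 0.2729 -0.1803 -0.0083] roll 0.6814 dist mm 261.8 rows 7.1
```

Call:
play_rows(claw=[-1,-1,-1,-1,-1], offset=[[0.05,-0.033,-0.008],[0.1,-0.066,-0.008],[0.15,-0.1,-0.008],[0.2,-0.132,-0.008],[0.24,-0.158,-0.008]], roll=[0.09,0.18,0.27,0.36,0.45])

```text
time: 8.4
tool_pos: [0.6196, -0.1679, 0.1284]
ee_rot: [3.14, -0.002, -2.478]
wrist_force: [0.2, 1.0, -1.4]
finger_gap: 0.0351
grasp_force: 36.4
```

```bash
python3 - <<'E'
from plant import arm
from h import *
o=arm.observe(); print(o["tool_pos"],o["ee_rot"]); go(o,.6316,-.195,.13,np.radians(17.53)-np.pi)
E
```

```text
[ 0.619617   -0.16789327  0.12843538] [ 3.14006032e+00 -1.96471119e-03 -2.47836818e+00]
offset [ 0.0091 -0.0359 -0.002 ] roll 0.2274 dist mm 29.7 rows 2.4
```

Call:
play_rows(claw=[-1,-1,-1,-1,-1], offset=[[0.004,-0.018,0],[0.009,-0.036,0],[0.009,-0.036,0],[0.009,-0.036,0],[0.009,-0.036,0]], roll=[0.09,0.18,0.226,0.226,0.226])

```text
time: 8.9
tool_pos: [0.6314, -0.1924, 0.129]
ee_rot: [3.141, -0.002, -2.825]
wrist_force: [-0.7, 0.4, -1.6]
finger_gap: 0.0349
grasp_force: 36.4
```

```bash
cat >> h.py <<'E'
def chg(s,lo=.010,hi=.06):
    W=cloud(s); q=W[(np.hypot(W[...,0]-.5935,W[...,1]+.207)<.085)&(W[...,2]>lo)&(W[...,2]<hi)]
    r=cv2.minAreaRect(q[:,:2].astype(np.float32)*1e3); return W,q,r
def rel(o,c=(.5935,-.207),a=np.radians(17.53)):
    d=np.array(o["tool_pos"][:2])-c; print("TCP in charger mm",np.round(1e3*np.array([d@[np.cos(a),np.sin(a)],d@[-np.sin(a),np.cos(a)],o["tool_pos"][2]-.018]),1),"yaw err deg",np.round(np.degrees(o["ee_rot"][2]+np.pi-a),2),"F",np.round(o["wrist_force"],1),"t",o["time"])
E
python3 - <<'E'
from plant import arm,snapshot
from h import *
import pickle
s=dict(snapshot("wrist"),fish=True); o=arm.observe(); pickle.dump((s,o),open("pics/w6.pkl","wb")); cv2.imwrite("pics/w6.png",s["frame"][:,:,::-1])
rel(o); tilt(s,o)
W,q,r=chg(s,.012,.023); print(r)
E
```

```text
TCP in charger mm [ 40.7   2.6 111.4] yaw err deg 0.65 F [ 0.2 -0.3 -1. ] t 8.95
n 3749 tilt deg 19.98 side deg -0.09 Z0 mm 5.6 X end mm [ 0.3 27.6] Y mm [-20.   19.1]
((593.8651733398438, -206.65464782714844), (129.17587280273438, 86.90656280517578), 17.23516082763672)
```

View pics/w6.png

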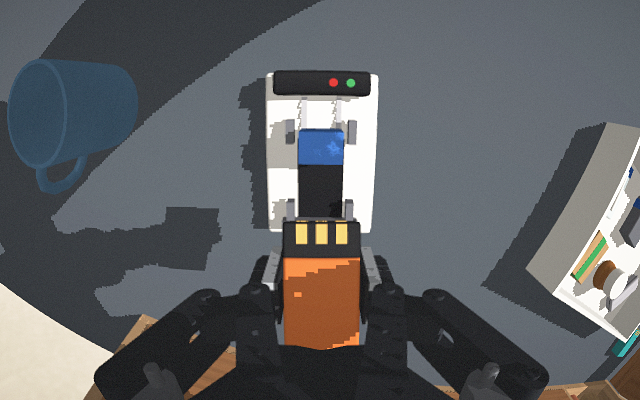

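The pack is held at (322,285) tilted, with its contact strips towards the jaw at (321,147). It is lined up with the charger's axis, and the charger measures the same as before. Next comes a descent to just above the deck.

```bash
python3 - <<'E'
from plant import arm,snapshot
from h import *
for i in range(2): s=dict(snapshot("wrist"),fish=True)
o=arm.observe(); rel(o); tilt(s,o); print(o["ee_rot"])
a=np.radians(17.45); c=np.array([.5936,-.2069]); P=c+.036*np.array([np.cos(a),np.sin(a)]); go(o,*P,.052,a-np.pi)
E
```

```text
TCP in charger mm [ 41.    2.6 112. ] yaw err deg 0.62 F [ 0.1 -0.  -0.9] t 9.05
n 3758 tilt deg 20.2 side deg 0.01 Z0 mm 5.7 X end mm [ 0.4 27.5] Y mm [-20.3  18.9]
[ 3.14136592e+00 -4.32368275e-04 -2.82477679e+00]
offset [ 0.0062 -0.0032  0.0975] roll 0.0078 dist mm 78.2 rows 1.6
```

Call:
play_rows(claw=[-1,-1,-1,-1,-1], offset=[[0.006,-0.003,0.03],[0.006,-0.003,0.06],[0.006,-0.003,0.08],[0.006,-0.003,0.09],[0.006,-0.003,0.0975]], roll=[0.0078,0.0078,0.0078,0.0078,0.0078])

```text
time: 9.55
tool_pos: [0.6282, -0.1961, 0.0519]
ee_rot: [-3.142, -0.0, -2.838]
wrist_force: [-0.4, 0.4, -0.9]
finger_gap: 0.0352
grasp_force: 36.4
```

```bash
python3 - <<'E'
from plant import arm,snapshot
from h import *
import pickle
for i in range(2): s=dict(snapshot("wrist"),fish=True)
pickle.dump(s,open("pics/w7.pkl","wb")); cv2.imwrite("pics/w7.png",s["frame"][:,:,::-1])
o=arm.observe(); rel(o,(.5936,-.2069),np.radians(17.45)); tilt(s,o); print(o["ee_rot"])
# lateral: orange/black pack edges vs jaw edges in tool Y
W=cloud(s); a=np.radians(17.45); d=W-np.array([.5936,-.2069,.018]); x=(d[...,0]*np.cos(a)+d[...,1]*np.sin(a))*1e3; y=(-d[...,0]*np.sin(a)+d[...,1]*np.cos(a))*1e3; z=d[...,2]*1e3
hsv=cv2.cvtColor(s["frame"],cv2.COLOR_RGB2HSV)
bl=(hsv[...,0]>95)&(hsv[...,0]<125)&(hsv[...,1]>150)&(abs(z-32)<4)&(abs(x)<30)
print("lip y",np.percentile(y[bl],[1,99]),"x",np.percentile(x[bl],[1,99]),"z",np.median(z[bl]))
og=(hsv[...,0]<14)&(hsv[...,1]>150)&(x>10)&(x<60)&(abs(y)<30)&(z>10)
for lo in (18,24): 
    k=og&(x>lo)&(x<lo+6); print("pack y",k.sum(),np.percentile(y[k],[1,99]))
E
```

```text
TCP in charger mm [36.2 -0.1 34. ] yaw err deg -0.08 F [ 0.2 -0.8 -1. ] t 9.65
n 3987 tilt deg 6.4 side deg 0.19 Z0 mm 1.7 X end mm [ 1.9 57. ] Y mm [-19.1  17.3]
[ 3.14143670e+00 -4.39326618e-04 -2.83845220e+00]
lip y [-14.35753834  14.57585035] x [-20.85831317   0.81297808] z 31.584227258275394
pack y 40 [-17.87509825  15.01078997]
pack y 1115 [-18.69657533  15.90180429]
```

View pics/w7.png

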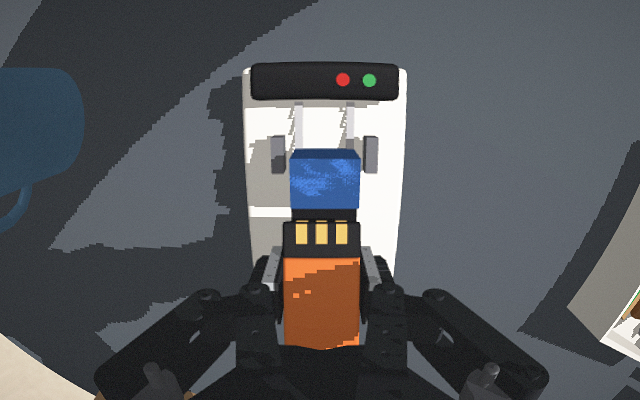

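The contact strips sit at (322,232), just in front of the jaw lip at (325,205). The pack is about 1 mm to the image left of the jaw's middle, so I'll shift it and go lower.

Call:
play_rows(claw=[-1,-1,-1,-1,-1], offset=[[0.004,0.0013,0.002],[0.004,0.0013,0.005],[0.004,0.0013,0.0075],[0.004,0.0013,0.0075],[0.004,0.0013,0.0075]], roll=[0,0,0,0,0])

```text
time: 10.15
tool_pos: [0.6249, -0.1964, 0.0465]
ee_rot: [-3.141, 0.0, -2.839]
wrist_force: [0.0, 0.4, -0.6]
finger_gap: 0.0353
grasp_force: 36.4
```

```bash
cat >> h.py <<'E'
def look(n=1):
    """pack and jaw in the charger frame (mm above deck)"""
    from plant import arm,snapshot
    for i in range(n): s=dict(snapshot("wrist"),fish=True)
    o=arm.observe(); a=np.radians(17.45); c=(.5936,-.2069); rel(o,c,a)
    W=cloud(s); d=W-np.array([*c,.018]); x=(d[...,0]*np.cos(a)+d[...,1]*np.sin(a))*1e3; y=(-d[...,0]*np.sin(a)+d[...,1]*np.cos(a))*1e3; z=d[...,2]*1e3
    hsv=cv2.cvtColor(s["frame"],cv2.COLOR_RGB2HSV)
    bl=(hsv[...,0]>95)&(hsv[...,0]<125)&(hsv[...,1]>150)&(abs(z-32)<3)&(abs(x)<40)&(abs(y)<25)
    if bl.sum()>20: print("lip edge x",np.round(np.percentile(x[bl],99),1),"y",np.round(np.percentile(y[bl],[1,99]),1))
    og=(hsv[...,0]<16)&(hsv[...,1]>140)&(hsv[...,2]>60)&(x>-10)&(x<60)&(abs(y)<14)&(z>10)&(z<60)
    if og.sum()>50:
        k=np.polyfit(x[og],z[og],1); print("n",og.sum(),"pack tilt",np.round(np.degrees(np.arctan(k[0])),2),"top z at x=0,20,40",np.round(np.polyval(k,[0,20,40]),1))
        q=np.abs(z-np.polyval(k,x))<2; q&=(abs(y)<12)&(x<60)&(x>-40); print("top x range",np.round(np.percentile(x[q],[.5,99.5]),1))
        q=og=(hsv[...,0]<16)&(hsv[...,1]>140)&(np.abs(z-np.polyval(k,x))<2)&(abs(y)<24)&(x<60); print("pack y",np.round(np.percentile(y[q],[.5,99.5]),1))
    return s
E
python3 - <<'E'
from h import *
look(1)
E
```

```text
TCP in charger mm [33.1  0.6 28.5] yaw err deg -0.11 F [-0.4  0.1 -2. ] t 10.2
lip edge x 1.0 y [-14.1  14.6]
n 5197 pack tilt 20.8 top z at x=0,20,40 [22.  29.6 37.2]
top x range [-21.   59.6]
pack y [-18.2  16.8]
```

Call:
play_rows(claw=[-1,-1,-1,-1,-1], offset=[[0,0.0008,0.001],[0,0.0008,0.002],[0,0.0008,0.003],[0,0.0008,0.0035],[0,0.0008,0.0035]], roll=[0,0,0,0,0])

```text
time: 10.7
tool_pos: [0.6251, -0.1962, 0.046]
ee_rot: [-3.14, 0.001, -2.838]
wrist_force: [-5.4, 1.0, 14.8]
finger_gap: 0.0352
grasp_force: 46.3
```

The 15 N reading is the fingertips on the +x side guides (12 mm above the deck), because the grip is too far back at this x. The pack needs more tilt so the tips pass above those guides, so I'll lift and steepen it on the box rim.

Call:
play_rows(claw=[-1,-1,-1,-1,-1], offset=[[0,0,-0.01],[-0.01,0,-0.04],[-0.01,0,-0.1],[-0.01,0,-0.11],[-0.01,0,-0.11]], roll=[0,0,0,0,0])

```text
time: 11.2
tool_pos: [0.6336, -0.1932, 0.134]
ee_rot: [-3.14, 0.004, -2.839]
wrist_force: [0.2, -0.2, -0.9]
finger_gap: 0.0349
grasp_force: 36.5
```

```bash
sed -i 's/(X<.045)&(abs(Y)<.016)/(X<.026)\&(abs(Y)<.016)/' h.py; python3 - <<'E'
from plant import arm,snapshot
from h import *
s=dict(snapshot("wrist"),fish=True); o=arm.observe(); print(o["tool_pos"],o["ee_rot"],o["grasp_force"],o["finger_gap"]); tilt(s,o); go(o,.5327,.0455,.128,-1.763)
E
```

```text
[ 0.63236328 -0.19307916  0.13194921] [ 3.14157196e+00  1.50728448e-03 -2.83922500e+00] 36.45155131816864 0.03567549188513044
n 3398 tilt deg 20.24 side deg -0.24 Z0 mm 7.5 X end mm [ 0.3 26.2] Y mm [-19.9  19.1]
offset [0.0301 0.3218 0.0049] roll -0.6851 dist mm 258.6 rows 7.2
```

Call:
play_rows(claw=[-1,-1,-1,-1,-1], offset=[[0.006,0.06,0.003],[0.012,0.12,0.003],[0.017,0.18,0.003],[0.022,0.24,0.003],[0.027,0.29,0.003]], roll=[-0.09,-0.18,-0.27,-0.36,-0.45])

```text
time: 11.75
tool_pos: [0.5403, 0.0232, 0.1273]
ee_rot: [3.139, -0.002, -2.126]
wrist_force: [1.0, 0.3, -1.4]
finger_gap: 0.035
grasp_force: 36.4
```

```bash
python3 - <<'E'
from plant import arm
from h import *
o=arm.observe(); print(o["tool_pos"],o["ee_rot"]); go(o,.5327,.0455,.09,-1.763)
E
```

```text
[0.54025753 0.02319593 0.12730444] [ 3.13943353e+00 -2.12084462e-03 -2.12633960e+00]
offset [-0.0187  0.0227  0.0466] roll -0.2313 dist mm 44.1 rows 2.4
```

Call:
play_rows(claw=[-1,-1,-1,-1,-1], offset=[[-0.009,0.012,0],[-0.0187,0.0227,0],[-0.0187,0.0227,0.03],[-0.0187,0.0227,0.06],[-0.0187,0.0227,0.07]], roll=[-0.09,-0.18,-0.231,-0.231,-0.231])

```text
time: 12.25
tool_pos: [0.5325, 0.0433, 0.0696]
ee_rot: [3.136, -0.003, -1.77]
wrist_force: [-1.3, -0.6, -1.4]
finger_gap: 0.0353
grasp_force: 36.3
```

Call:
play_rows(claw=[-1,-1], offset=[[0,0,0],[0,0,0]], roll=[0,0])

```text
time: 12.45
tool_pos: [0.5352, 0.0439, 0.0731]
ee_rot: [3.141, -0.001, -1.77]
wrist_force: [0.3, 0.4, -1.2]
finger_gap: 0.0355
grasp_force: 36.3
```

```bash
python3 - <<'E'
from plant import arm
from h import *
o=arm.observe(); print(o["tool_pos"],o["ee_rot"],o["wrist_force"]); go(o,.5327,.0455,.056,-1.763)
E
```

```text
[0.53522364 0.04385942 0.07313031] [ 3.14119880e+00 -5.38207911e-04 -1.76960254e+00] [ 0.29163448  0.36379168 -1.21825551]
offset [-0.0014  0.0035  0.0214] roll -0.0042 dist mm 17.4 rows 0.3
```

Call:
play_rows(claw=[-1,-1,-1,-1,-1], offset=[[-0.0014,0.002,0.007],[-0.0014,0.002,0.013],[-0.0014,0.002,0.017],[-0.0014,0.002,0.021],[-0.0014,0.002,0.021]], roll=[0,0,0,0,0])

```text
time: 12.95
tool_pos: [0.534, 0.0451, 0.0575]
ee_rot: [-3.141, -0.0, -1.769]
wrist_force: [-3.6, -1.9, 11.7]
finger_gap: 0.0353
grasp_force: 40.0
```

```bash
python3 - <<'E'
from plant import arm,snapshot
from h import *
s=dict(snapshot("wrist"),fish=True); o=arm.observe(); print(o["tool_pos"],o["ee_rot"],o["wrist_force"],o["grasp_force"]); tilt(s,o)
E
```

```text
[0.53400399 0.04507879 0.05755765] [-3.14060345e+00 -1.03713217e-04 -1.76887078e+00] [-3.86519333 -1.5173854  11.3213105 ] 39.938682317733765
n 3559 tilt deg 26.85 side deg 0.1 Z0 mm 7.8 X end mm [ 0.2 27.5] Y mm [-20.1  19.8]
```

Call:
play_rows(claw=[-1,-1,-1], offset=[[0,0,0.002],[0,0,0.0045],[0,0,0.0045]], roll=[0,0,0])

```text
time: 13.3
tool_pos: [0.5339, 0.0449, 0.0543]
ee_rot: [-3.141, -0.0, -1.769]
wrist_force: [-5.1, -3.5, 15.2]
finger_gap: 0.035
grasp_force: 42.2
```

Call:
play_rows(claw=[-1,-1,-1,-1,-1], offset=[[0,0,-0.02],[0,0,-0.05],[0,0,-0.08],[0,0,-0.09],[0,0,-0.09]], roll=[0,0,0,0,0])

```text
time: 13.8
tool_pos: [0.5344, 0.0458, 0.1258]
ee_rot: [-3.139, 0.002, -1.769]
wrist_force: [-0.3, -0.3, -2.3]
finger_gap: 0.0353
grasp_force: 40.1
```

```bash
python3 - <<'E'
from plant import arm,snapshot
from h import *
s=dict(snapshot("wrist"),fish=True); s=dict(snapshot("wrist"),fish=True); o=arm.observe(); print(o["time"],o["tool_pos"],o["ee_rot"],o["wrist_force"],o["grasp_force"]); tilt(s,o)
a=np.radians(17.45); c=np.array([.5936,-.2069]); P=c+.038*np.array([np.cos(a),np.sin(a)]); go(o,*P,.13,a-np.pi)
E
```

```text
13.9 [0.53324094 0.04532436 0.12393755] [ 3.14086594e+00 -8.11369152e-05 -1.76970330e+00] [-0.74235428 -0.21648991 -2.1306067 ] 40.14653742313385
n 3702 tilt deg 32.0 side deg 0.1 Z0 mm 9.5 X end mm [ 0.2 26.5] Y mm [-19.7  19.6]
offset [ 0.2712 -0.1779 -0.0076] roll 0.6795 dist mm 259.6 rows 7.1
```

Call:
play_rows(claw=[-1,-1,-1,-1,-1], offset=[[0.05,-0.033,-0.007],[0.1,-0.066,-0.007],[0.15,-0.1,-0.007],[0.2,-0.132,-0.007],[0.24,-0.157,-0.007]], roll=[0.09,0.18,0.27,0.36,0.45])

```text
time: 14.4
tool_pos: [0.6189, -0.1699, 0.1282]
ee_rot: [3.14, -0.002, -2.483]
wrist_force: [0.9, 0.8, -0.6]
finger_gap: 0.0354
grasp_force: 40.1
```

```bash
python3 - <<'E'
from plant import arm
from h import *
o=arm.observe(); print(o["tool_pos"],o["ee_rot"]); a=np.radians(17.45); c=np.array([.5936,-.2069]); P=c+.038*np.array([np.cos(a),np.sin(a)])+.0012*np.array([-np.sin(a),np.cos(a)]); go(o,*P,.09,a-np.pi)
E
```

```text
[ 0.618887   -0.16989513  0.12817575] [ 3.13995171e+00 -2.08844069e-03 -2.48277594e+00]
offset [ 0.0082 -0.0323  0.0477] roll 0.2255 dist mm 46.6 rows 2.4
```

Call:
play_rows(claw=[-1,-1,-1,-1,-1], offset=[[0.004,-0.017,0],[0.008,-0.032,0.015],[0.008,-0.032,0.03],[0.008,-0.032,0.047],[0.008,-0.032,0.047]], roll=[0.09,0.18,0.2255,0.2255,0.2255])

```text
time: 14.9
tool_pos: [0.6277, -0.1913, 0.089]
ee_rot: [3.139, -0.005, -2.829]
wrist_force: [-0.2, 0.6, -1.5]
finger_gap: 0.0355
grasp_force: 40.0
```

```bash
python3 - <<'E'
from h import *
from plant import arm
look(2); o=arm.observe(); a=np.radians(17.45); c=np.array([.5936,-.2069]); P=c+.034*np.array([np.cos(a),np.sin(a)])+.0012*np.array([-np.sin(a),np.cos(a)]); go(o,*P,.051,a-np.pi)
E
```

```text
TCP in charger mm [38.8  4.1 73.8] yaw err deg 0.51 F [-0.7  0.3 -0.7] t 15.0
lip edge x 0.7 y [-14.4  14.5]
offset [ 0.006  -0.0036  0.051 ] roll 0.0057 dist mm 41.2 rows 0.8
```

Call:
play_rows(claw=[-1,-1,-1,-1,-1], offset=[[0.006,-0.0036,0.015],[0.006,-0.0036,0.03],[0.006,-0.0036,0.045],[0.006,-0.0036,0.05],[0.006,-0.0036,0.05]], roll=[0.006,0.006,0.006,0.006,0.006])

```text
time: 15.5
tool_pos: [0.6255, -0.1958, 0.0515]
ee_rot: [3.141, -0.002, -2.84]
wrist_force: [0.0, 0.9, -1.1]
finger_gap: 0.0357
grasp_force: 40.1
```

```bash
python3 - <<'E'
from h import *
from plant import arm
s=look(2); o=arm.observe(); tilt(s,o)
E
```

```text
TCP in charger mm [34.5  0.7 34.8] yaw err deg -0.14 F [-0.5 -0.4 -1.8] t 15.6
lip edge x 0.7 y [-14.2  14.3]
n 5571 pack tilt 32.65 top z at x=0,20,40 [20.9 33.7 46.5]
top x range [-36.  57.]
pack y [-18.  17.]
n 3705 tilt deg 31.94 side deg 0.14 Z0 mm 8.0 X end mm [ 0.3 55.6] Y mm [-22.8  22.6]
```

Call:
play_rows(claw=[-1,-1,-1,-1,-1], offset=[[0,0.0005,0.003],[0,0.0005,0.006],[0.004,0.0005,0.006],[0.009,0.0005,0.006],[0.0125,0.0005,0.006]], roll=[0,0,0,0,0])

```text
time: 16.1
tool_pos: [0.6159, -0.1986, 0.048]
ee_rot: [3.142, -0.0, -2.84]
wrist_force: [0.2, 0.0, -1.7]
finger_gap: 0.0351
grasp_force: 40.1
```

```bash
python3 - <<'E'
from h import *
from plant import arm
s=look(2)
E
```

```text
TCP in charger mm [23.8  1.2 30.1] yaw err deg -0.18 F [ 0.4 -0.6 -0.6] t 16.2
lip edge x 0.5 y [-14.2  14.5]
n 5583 pack tilt 32.64 top z at x=0,20,40 [23.6 36.4 49.2]
top x range [-39.4  46.3]
pack y [-17.5  17.4]
```

Call:
play_rows(claw=[-1,-1,-1,-1,-1], offset=[[0.003,0,0],[0.006,0,0.0015],[0.01,0,0.0022],[0.014,0,0.0022],[0.014,0,0.0022]], roll=[0,0,0,0,0])

```text
time: 16.7
tool_pos: [0.6087, -0.2013, 0.0474]
ee_rot: [-3.14, 0.006, -2.839]
wrist_force: [6.1, 3.8, -0.3]
finger_gap: 0.0354
grasp_force: 40.3
```

```bash
python3 - <<'E'
from h import *
s=look(1)
E
```

```text
TCP in charger mm [16.2  0.8 29.5] yaw err deg -0.11 F [ 6.7  3.3 -0.5] t 16.75
lip edge x -4.2 y [-14.2  14.6]
n 5569 pack tilt 33.03 top z at x=0,20,40 [27.6 40.6 53.6]
top x range [-39.2  38.9]
pack y [-18.  17.]
```

Call:
play_rows(claw=[-1,-1,-1,-1,-1], offset=[[0.003,0,0.001],[0.006,0,0.002],[0.009,0,0.002],[0.011,0,0.002],[0.011,0,0.002]], roll=[0,0,0,0,0])

```text
time: 17.25
tool_pos: [0.6018, -0.2038, 0.0466]
ee_rot: [-3.139, 0.009, -2.838]
wrist_force: [8.7, 4.3, 2.1]
finger_gap: 0.0354
grasp_force: 40.5
```

```bash
python3 - <<'E'
from h import *
s=look(1)
E
```

```text
TCP in charger mm [ 8.9  0.5 28.6] yaw err deg -0.07 F [9.1 3.8 2.2] t 17.3
lip edge x -11.4 y [-14.4  14.7]
n 4899 pack tilt 33.19 top z at x=0,20,40 [31.4 44.5 57.6]
top x range [-33.1  31.6]
pack y [-18.4  16.7]
```

Call:
play_rows(claw=[-1,-1,-1,-1,-1], offset=[[0.002,0.0003,0.001],[0.003,0.0003,0.003],[0.003,0.0003,0.005],[0.003,0.0003,0.007],[0.003,0.0003,0.007]], roll=[0,0,0,0,0])

```text
time: 17.8
tool_pos: [0.6009, -0.2045, 0.0436]
ee_rot: [-3.137, 0.011, -2.837]
wrist_force: [5.6, 6.9, 19.9]
finger_gap: 0.0356
grasp_force: 42.8
```

```bash
python3 - <<'E'
from h import *
s=look(1)
E
```

```text
TCP in charger mm [ 7.7  0.1 25.6] yaw err deg -0.0 F [ 5.2  5.8 20.2] t 17.85
lip edge x -12.4 y [-14.4  14.6]
n 4891 pack tilt 32.3 top z at x=0,20,40 [29.4 42.1 54.7]
top x range [-34.4  30.6]
pack y [-18.7  16.3]
```

Call:
play_rows(claw=[-0.18,-0.18], offset=[[0,0.0012,-0.001],[0,0.0015,-0.002]], roll=[0,0], newtons=20)

```text
time: 18.05
tool_pos: [0.6006, -0.2043, 0.044]
ee_rot: [-3.136, 0.011, -2.837]
wrist_force: [11.1, -3.5, 0.9]
finger_gap: 0.0355
grasp_force: 40.5
```

Call:
play_rows(claw=[-0.165,-0.165], offset=[[0,-0.0008,0],[0,-0.0008,0]], roll=[0,0], newtons=20)

```text
time: 18.25
tool_pos: [0.6007, -0.2045, 0.0438]
ee_rot: [-3.137, 0.011, -2.838]
wrist_force: [9.9, 3.4, 7.3]
finger_gap: 0.0357
grasp_force: 18.0
```

```bash
python3 - <<'E'
from h import *
from plant import arm
s=look(1); print(arm.observe()["grasp_force"],arm.observe()["finger_gap"])
E
```

```text
TCP in charger mm [ 7.5  0.2 25.8] yaw err deg -0.03 F [8.8 2.1 6.6] t 18.3
lip edge x -12.6 y [-14.3  14.6]
n 4879 pack tilt 32.49 top z at x=0,20,40 [29.8 42.5 55.3]
top x range [-34.5  30.4]
pack y [-18.8  16.5]
18.00758957862854 0.035850894736595515
```

Call:
play_rows(claw=[-0.165,-0.165,-0.165,-0.165,-0.165], offset=[[0,0,0.0015],[0,0,0.003],[0,0,0.0045],[0,0,0.006],[0,0,0.0075]], roll=[0,0,0,0,0])

```text
time: 18.8
tool_pos: [0.6019, -0.2041, 0.0392]
ee_rot: [-3.136, 0.013, -2.837]
wrist_force: [7.7, 6.9, 16.2]
finger_gap: 0.036
grasp_force: 19.2
```

```bash
python3 - <<'E'
from h import *
from plant import arm
s=look(1); print(arm.observe()["grasp_force"],arm.observe()["finger_gap"])
E
```

```text
TCP in charger mm [ 8.8  0.2 21. ] yaw err deg 0.01 F [ 8.5  5.2 15.8] t 18.85
lip edge x -10.5 y [-14.3  14.6]
n 4952 pack tilt 25.38 top z at x=0,20,40 [26.7 36.2 45.6]
top x range [-32.3  33.7]
pack y [-18.8  16.4]
19.17111039161682 0.03583214163251379
```

Call:
play_rows(claw=[-0.165,-0.165,-0.165,-0.165,-0.165], offset=[[-0.004,0,0],[-0.008,0,0],[-0.012,0,0],[-0.016,0,0.002],[-0.016,0,0.002]], roll=[0,0,0,0,0])

```text
time: 19.35
tool_pos: [0.6084, -0.2011, 0.0342]
ee_rot: [-3.14, 0.002, -2.839]
wrist_force: [0.4, -4.4, 10.2]
finger_gap: 0.0357
grasp_force: 18.8
```

```bash
python3 - <<'E'
from h import *
from plant import arm
s=look(1); print(arm.observe()["grasp_force"],arm.observe()["finger_gap"])
E
```

```text
TCP in charger mm [15.9  1.  16.2] yaw err deg -0.12 F [ 1.4 -3.7  9.2] t 19.4
lip edge x -3.3 y [-14.4  14.6]
n 4615 pack tilt 12.17 top z at x=0,20,40 [22.8 27.1 31.5]
top x range [-25.1  45.8]
pack y [-17.9  17.2]
18.6487203879733 0.035850461452721756
```

Call:
play_rows(claw=[-0.05,-0.05,-0.05,-0.05,-0.05], offset=[[0,0,0],[0,0,0],[0,0,-0.002],[-0.004,0,-0.006],[-0.006,0,-0.008]], roll=[0,0,0,0,0])

```text
time: 19.9
tool_pos: [0.6112, -0.1988, 0.039]
ee_rot: [3.141, -0.001, -2.84]
wrist_force: [0.0, 0.2, 0.1]
finger_gap: 0.0405
grasp_force: 0.0
```

```bash
python3 - <<'E'
from h import *
from plant import arm
s=look(3); print(arm.observe()["grasp_force"],arm.observe()["finger_gap"])
cv2.imwrite("pics/w8.png",s["frame"][:,:,::-1])
E
```

```text
TCP in charger mm [19.5  2.3 21.1] yaw err deg -0.16 F [ 0.5 -0.4 -0.3] t 20.05
lip edge x 0.6 y [-14.4  14.5]
n 4393 pack tilt 14.01 top z at x=0,20,40 [21.4 26.4 31.4]
top x range [-21.1  52.8]
pack y [-18.  17.]
0.0 0.0404924055173508
```

View pics/w8.png

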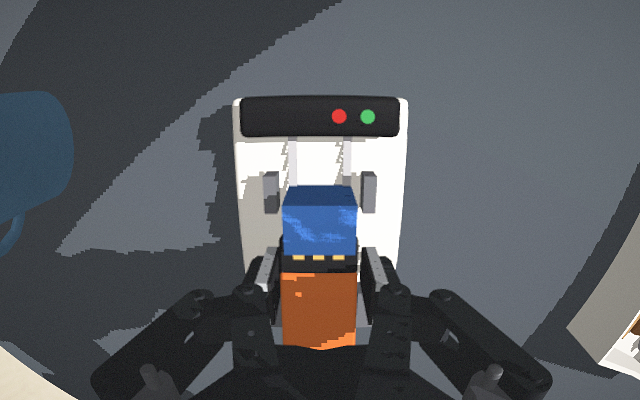

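The pack rests as wanted for a re-grip: contact strips at (319,258) partly under the blue lip, tilted about 13°, its orange end resting on the end wall. I'll re-grip it higher with a light force.

Call:
play_rows(claw=[-0.05,-0.05,-0.05,-1,-1], offset=[[-0.001,-0.0025,-0.0036],[-0.001,-0.0025,-0.0036],[-0.001,-0.0025,-0.0036],[-0.001,-0.0025,-0.0036],[-0.001,-0.0025,-0.0036]], roll=[0,0,0,0,0], newtons=20)

```text
time: 20.55
tool_pos: [0.6129, -0.2009, 0.0423]
ee_rot: [-3.142, 0.0, -2.84]
wrist_force: [-0.7, -0.1, 2.2]
finger_gap: 0.0354
grasp_force: 24.4
```

Call:
play_rows(claw=[-1,-1,-1], offset=[[0,0,0],[0,0,-0.001],[0,0,-0.002]], roll=[0,0,0])

```text
time: 20.85
tool_pos: [0.6127, -0.2007, 0.0435]
ee_rot: [3.141, -0.001, -2.84]
wrist_force: [0.3, 0.2, -0.8]
finger_gap: 0.0356
grasp_force: 24.1
```

```bash
python3 - <<'E'
from h import *
from plant import arm
s=look(1); print(arm.observe()["grasp_force"],arm.observe()["finger_gap"])
E
```

```text
TCP in charger mm [20.2  0.2 25.7] yaw err deg -0.16 F [-0.2 -0.3 -0.7] t 20.9
lip edge x 0.6 y [-14.3  14.6]
n 4605 pack tilt 13.91 top z at x=0,20,40 [22.6 27.6 32.5]
top x range [-21.2  55.4]
pack y [-18.6  16.5]
24.076315462589264 0.03524180061911803
```

Call:
play_rows(claw=[-1,-1,-1,-1,-1], offset=[[0.005,0.0004,0],[0.01,0.0004,0],[0.015,0.0004,0],[0.02,0.0004,0],[0.0205,0.0004,0]], roll=[0,0,0,0,0])

```text
time: 21.4
tool_pos: [0.5995, -0.2048, 0.0441]
ee_rot: [-3.14, 0.005, -2.839]
wrist_force: [8.3, 4.0, -6.2]
finger_gap: 0.0354
grasp_force: 23.4
```

```bash
python3 - <<'E'
from h import *
from plant import arm
s=look(2); print(arm.observe()["grasp_force"],arm.observe()["finger_gap"])
E
```

```text
TCP in charger mm [ 6.6  0.3 26.1] yaw err deg -0.14 F [ 8.4  3.4 -7.2] t 21.5
lip edge x -9.8 y [-14.4  14.6]
n 4046 pack tilt 14.56 top z at x=0,20,40 [26.4 31.6 36.8]
top x range [-31.7  41.7]
pack y [-18.6  16.5]
23.370991945266724 0.03557023361566743
```

```bash
cat >> h.py <<'E'
def orange(s):
    """orange boundary and far end along charger x near pack middle (mm)"""
    a=np.radians(17.45); W=cloud(s); d=W-np.array([.5936,-.2069,.018]); x=(d[...,0]*np.cos(a)+d[...,1]*np.sin(a))*1e3; y=(-d[...,0]*np.sin(a)+d[...,1]*np.cos(a))*1e3; z=d[...,2]*1e3
    hsv=cv2.cvtColor(s["frame"],cv2.COLOR_RGB2HSV); og=(hsv[...,0]<14)&(hsv[...,1]>170)&(hsv[...,2]>90)&(abs(y)<12)&(z>12)&(z<60)&(x>-20)&(x<70)
    print("orange x",np.round(np.percentile(x[og],[.5,99.5]),1))
E
python3 - <<'E'
from h import *
s=look(1); orange(s); cv2.imwrite("pics/w9.png",s["frame"][:,:,::-1])
import pickle
s=pickle.load(open("pics/w7.pkl","rb")); orange(s)
E
```

```text
TCP in charger mm [ 6.7  0.2 26.1] yaw err deg -0.13 F [ 8.2  3.6 -7. ] t 21.55
lip edge x -9.7 y [-14.4  14.7]
n 4054 pack tilt 14.45 top z at x=0,20,40 [26.5 31.6 36.8]
top x range [-31.4  41.8]
pack y [-18.6  16.5]
orange x [ 0.3 40.4]
orange x [24.  65.1]
```

Call:
play_rows(claw=[-1,-1,-1,-1], offset=[[0.002,0.0004,0.001],[0.004,0.0008,0.002],[0.0055,0.0008,0.002],[0.0055,0.0008,0.002]], roll=[0,0,0,0])

```text
time: 21.95
tool_pos: [0.5971, -0.2055, 0.0439]
ee_rot: [-3.139, 0.008, -2.838]
wrist_force: [8.4, 4.4, -0.3]
finger_gap: 0.0352
grasp_force: 24.1
```

```bash
python3 - <<'E'
from h import *
s=look(1); orange(s)
E
```

```text
TCP in charger mm [ 3.8  0.3 25.9] yaw err deg -0.08 F [ 9.9  5.  -0.7] t 22.0
lip edge x -12.7 y [-14.3  14.7]
n 4049 pack tilt 14.52 top z at x=0,20,40 [27.  32.2 37.3]
top x range [-34.5  39.1]
pack y [-18.5  16.5]
orange x [-2.3 36.3]
```

Call:
play_rows(claw=[-1,-1,-1,-1,-1], offset=[[0,0,0.002],[0,0,0.004],[0,0,0.006],[0,0,0.008],[0,0,0.01]], roll=[0,0,0,0,0])

```text
time: 22.5
tool_pos: [0.599, -0.2054, 0.0382]
ee_rot: [-3.137, 0.011, -2.837]
wrist_force: [7.9, 8.0, 14.8]
finger_gap: 0.0356
grasp_force: 26.9
```

```bash
python3 - <<'E'
from h import *
from plant import arm
s=look(1); orange(s); print(arm.observe()["grasp_force"])
E
```

```text
TCP in charger mm [ 5.6 -0.1 20. ] yaw err deg -0.01 F [ 8.2  6.6 13.3] t 22.55
lip edge x -9.0 y [-14.4  14.6]
n 3375 pack tilt 6.43 top z at x=0,20,40 [22.8 25.1 27.3]
top x range [-31.1  44.7]
pack y [-19.1  16. ]
orange x [ 1.4 41.9]
26.847715079784393
```

Call:
play_rows(claw=[-1,-1,-1,-1], offset=[[0,0.001,0.002],[0,0.001,0.004],[0,0.001,0.005],[0,0.001,0.005]], roll=[0,0,0,0])

```text
time: 22.95
tool_pos: [0.5993, -0.2052, 0.0367]
ee_rot: [-3.135, 0.013, -2.836]
wrist_force: [-0.1, 7.9, 31.7]
finger_gap: 0.0357
grasp_force: 29.7
```

```bash
python3 - <<'E'
from h import *
from plant import arm
s=look(1); orange(s); print(arm.observe()["grasp_force"])
E
```

```text
TCP in charger mm [ 5.9 -0.1 18.7] yaw err deg 0.03 F [ 2.2  7.6 32. ] t 23.0
lip edge x -8.4 y [-14.4  14.6]
n 4080 pack tilt 4.61 top z at x=0,20,40 [22.3 23.9 25.5]
top x range [-30.4  45.5]
pack y [-19.  16.]
orange x [ 2.3 44.2]
29.692512452602386
```

Call:
play_rows(claw=[-1,-1,-0.05,-0.05,-0.05], offset=[[0,0,-0.002],[0,0,-0.004],[0,0,-0.004],[0,0,-0.004],[0,0,-0.004]], roll=[0,0,0,0,0])

```text
time: 23.5
tool_pos: [0.5946, -0.2052, 0.0346]
ee_rot: [-3.14, 0.004, -2.839]
wrist_force: [5.4, 2.2, 5.0]
finger_gap: 0.0404
grasp_force: 2.8
```

Call:
play_rows(claw=[-0.05,-0.05,-0.05,-0.05,-0.05], offset=[[0,0,0],[0,0,-0.01],[0,0,-0.03],[0,0,-0.06],[0,0,-0.08]], roll=[0,0,0,0,0])

```text
time: 24.0
tool_pos: [0.5916, -0.2055, 0.098]
ee_rot: [3.141, -0.002, -2.84]
wrist_force: [0.3, -0.6, -0.0]
finger_gap: 0.0405
grasp_force: 0.0
```

```bash
python3 - <<'E'
from h import *
from plant import arm
s=look(3); orange(s); cv2.imwrite("pics/w10.png",s["frame"][:,:,::-1])
E
```

```text
TCP in charger mm [-0.9  1.9 79.9] yaw err deg -0.18 F [ 0.1 -0.4 -0.1] t 24.15
lip edge x -8.8 y [-14.3  14.8]
n 2573 pack tilt 4.64 top z at x=0,20,40 [22.8 24.4 26. ]
top x range [-30.4  48.3]
pack y [-18.8  15.9]
orange x [ 2.3 48.4]
```

View pics/w10.png

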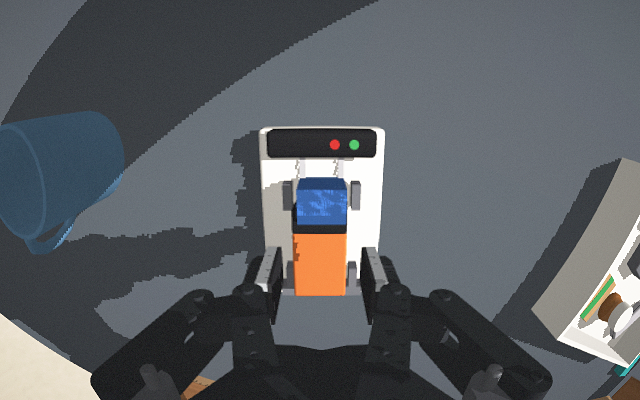

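The picture shows the pack between the jaw (322,203) and the end wall (320,296), clipped in, but its orange end is about 5 mm high (4.6° tilt), held there by friction at the wall. I'll shut the fingers and press that end down gently.

Call:
play_rows(claw=[-1,-1,-1,-1,-1], offset=[[-0.025,-0.002,0],[-0.0486,-0.0024,0],[-0.0486,-0.0024,0],[-0.0486,-0.0024,0.02],[-0.0486,-0.0024,0.034]], roll=[0,0,0,0,0])

```text
time: 24.65
tool_pos: [0.6286, -0.1955, 0.0682]
ee_rot: [3.14, -0.003, -2.84]
wrist_force: [0.4, 0.6, -1.4]
finger_gap: -0.0001
grasp_force: 0.0
```

Call:
play_rows(claw=[-1,-1,-1,-1], offset=[[0,0,0],[0,0,0.002],[0,0,0.004],[0,0,0.006]], roll=[0,0,0,0])

```text
time: 25.05
tool_pos: [0.6305, -0.1956, 0.0659]
ee_rot: [-3.141, 0.001, -2.84]
wrist_force: [0.1, -0.4, -0.1]
finger_gap: 0.0001
grasp_force: 0.0
```

```bash
python3 - <<'E'
from h import *
from plant import arm
o=arm.observe(); rel(o,(.5936,-.2069),np.radians(17.45)); print(o["finger_gap"])
E
```

```text
TCP in charger mm [38.6 -0.3 47.9] yaw err deg -0.16 F [ 0.1 -0.4 -0.1] t 25.05
0.000147396359610976
```

Call:
play_rows(claw=[-1,-1,-1,-1,-1], offset=[[0,0,0.002],[0,0,0.004],[0,0,0.006],[0,0,0.008],[0,0,0.009]], roll=[0,0,0,0,0])

```text
time: 25.55
tool_pos: [0.6312, -0.1955, 0.0586]
ee_rot: [-3.141, 0.002, -2.84]
wrist_force: [1.9, 0.7, 2.9]
finger_gap: 0.0002
grasp_force: 1.3
```

Call:
play_rows(claw=[-1,-1,-1,-1], offset=[[0,0,0.001],[0,0,0.002],[0,0,0.003],[0,0,0.003]], roll=[0,0,0,0])

```text
time: 25.95
tool_pos: [0.6314, -0.1955, 0.0572]
ee_rot: [-3.141, 0.002, -2.839]
wrist_force: [0.1, 2.8, 9.7]
finger_gap: 0.0005
grasp_force: 4.6
```

Call:
play_rows(claw=[-1,-1,-1,-1], offset=[[0,0,0.001],[0,0,0.002],[0,0,0.0025],[0,0,0.0025]], roll=[0,0,0,0])

```text
time: 26.35
tool_pos: [0.6314, -0.1955, 0.057]
ee_rot: [-3.14, 0.003, -2.839]
wrist_force: [-4.3, 5.3, 23.1]
finger_gap: -0.0002
grasp_force: 11.4
```

```bash
python3 - <<'E'
from h import *
s=look(1); orange(s)
E
```

```text
TCP in charger mm [39.4 -0.5 39. ] yaw err deg -0.09 F [-4.4  4.6 22.9] t 26.4
lip edge x -7.3 y [-14.4  14.6]
n 3085 pack tilt 0.85 top z at x=0,20,40 [21.4 21.7 22. ]
top x range [-29.   35.6]
pack y [-18.9  15.9]
orange x [ 3.8 35.2]
```

Seated: force stiffens with no further travel, the tilt is about 0, and the jaw reads about 8 mm. I'll retreat and check.

Call:
play_rows(claw=[-1,-1,-1,-1,-1], offset=[[0,0,-0.006],[0,0,-0.03],[0,0,-0.08],[-0.01,0,-0.12],[-0.02,0,-0.12]], roll=[0,0,0,0,0])

```text
time: 26.9
tool_pos: [0.6474, -0.1914, 0.1547]
ee_rot: [-3.139, 0.005, -2.84]
wrist_force: [1.0, -0.0, -0.3]
finger_gap: -0.0001
grasp_force: 0.0
```

```bash
python3 - <<'E'
from h import *
from plant import snapshot
s=look(4); orange(s)
t=snapshot("top"); c=cv2.resize(t["frame"][100:270,150:500],None,fx=2,fy=2); w=cv2.resize(s["frame"][60:360,170:470],(340,340))
cv2.imwrite("pics/f.png",np.hstack([c,w])[:,:,::-1][:, :].copy() if 700+340<=800 else cv2.resize(np.hstack([c,w]),(780,255))[:,:,::-1])
E
```

```text
TCP in charger mm [ 53.1   0.3 130.1] yaw err deg -0.18 F [-1.   0.3 -1.1] t 27.1
lip edge x -7.8 y [-14.1  14.3]
n 2130 pack tilt 0.05 top z at x=0,20,40 [21.5 21.6 21.6]
top x range [-6.3 50.2]
pack y [-18.9  15.7]
orange x [ 3.7 50.2]
```

View pics/f.png

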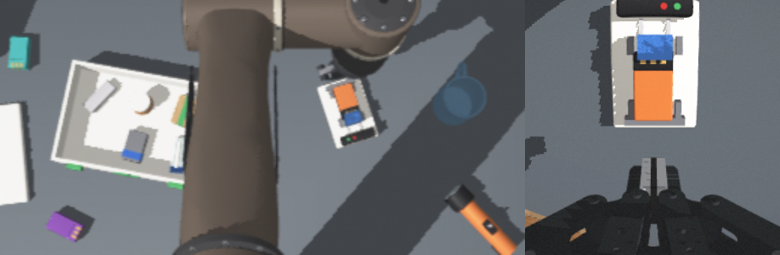

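The pack lies flat (0.05° tilt). Its orange end is at the end wall (x = 50.2 mm), the contact end is under the lip, and the jaw is at about 8 mm. The other things are untouched and the arm is clear, so I'll hand the job in.

```bash
python3 -c "
from plant import arm
print(arm.finish_job())"
```

```text
the job is handed in; nothing more can be done
None
```

The orange battery pack is clipped into the charger and handed in at about 27 s: flat, contact end under the jaw lip, orange end against the end wall, about 1.6 mm off-centre between the guides, with nothing else touched apart from pressing on the box rim to tilt the pack (peak wrist force about 33 N).

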